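Weigh a sorting tray by taking it off the scale

ROBOT

A 7-joint arm with a two-finger parallel gripper is mounted at the origin on a cart in front of the work surface, level with it; the furniture and walls round the work are solid. World frame = base frame: x ahead of the robot, y to its left, z up, the work surface at z = 0. Lengths are in m, angles in rad, forces in N, time in s.
With the tool pointing down it reaches from about 0.4 to 0.85 m from the base axis. Payload 10.4 kg.
Tool frame: the origin (TCP) lies midway between the tips of the shut fingers; the grasp point (between the pads) lies 19 mm behind it; z points along the fingers, x is the direction in which the jaws open and shut, and the axes are right-handed (so a half turn about z gives the same grasp; the last joint's range is limited). The gripper opens to 85 mm and grips with 20 to 120 N. Pads are 22 mm wide; open, the fingers measure 114 mm over their backs; the gripper's body (76 mm by 85 mm) begins 54 mm behind the grasp point. The pads swing forward as they close: fully open they stand 13 mm farther back than shut.
Start: joints at [1.118, 0.332, -0.065, 1.46, 0.022, 1.35, -0.088], TCP at [0.26, -0.568, 0.231] pointing down, gripper open.
Joint ranges: [-2.6, 2.6], [-0.5, 2.12], [-1.47, 1.34], [0.16, 2.42], [-1.27, 4.41], [0.06, 2.06], [-2.6, 2.6]. Speed limits (rad/s): [2.22, 2.22, 2.79, 2.79, 3.14, 3.14, 3.14].

INTERFACE

Orientations are given as a unit quaternion [x, y, z, w].
In Python, from workcell import monitor, eyes, ticket, models gives the robot as it stands.
- The arm moves only by the tool servo_tool, never from a script. Its argument "motion" is a list of rows, each a list of 7 numbers: the opening, from 0 (shut) to 1 (fully open), then the shift along the tool's x, y, z in m, then the turn, a rotation vector about the tool's x, y, z in degrees. In form: [[fingers, tx, ty, tz, rx, ry, rz], ...]. A call has 1 to 20 rows; each row is the pose to reach, as a shift and turn from the pose commanded when the call began, along the tool's axes at that moment; what a row does not reach only later rows make up. A row lasts 1/8 s, in which the tool goes at most 62.5 mm and 10.7 degrees, less where a joint would pass 70% of its speed; a pose out of reach is approached as far as the arm can. A call with a gripper value outside its range is refused whole. The fingers move at their own pace and stop on an object; "grip_force" is the grip in N (left out, the last holds). Time passes only in rows, so rows that repeat a pose let the fingers close. It gives the time, the measured TCP pose, the force and the opening at its end, in the units of the state.
- monitor.get_obs(): the state, without advancing time (a new reading comes with each control period).
- eyes.camera(name): name is "side" or "top" or "wrist"; returns (picture, depth): 400x640x3 uint8, blue, green, red; 400x640 float32, m along the optical axis (not along the pixel's ray), 0 where there is no reading.
- eyes.camera_info(name): a dict with "intrinsics" (3x3 intrinsics, pixels), "extrinsics" (4x4, takes a point from world to camera coordinates); the wrist camera has in their place "tool_from_camera" (4x4, takes a point from camera to tool coordinates, whose origin is the TCP and whose axes are the tool frame's). Camera axes: x right, y down, z forward; pixel columns grow to the right and rows downward; lengths in m; the calibration is good to about 2 mm. A picture is of the moment at which its call begins: read the wrist's pose just before it. camera_info takes no time and is no camera call.
- ticket.hand_in(): hands the job in, once; it reports no verdict.
Trained networks look in the newest picture that a camera, given by its name, has taken for a name from the list of things; names that differ only in an ending like _2 or _b are one class to them, and where a whole thing is asked for, a point or a joint stands for the part that bears it (a point fixed in the world has none). Each returns a list of dicts, best first, with "confidence" (0 to 1); they miss things now and then, are a little off and sometimes report something else, mostly with a low value. They report only what shows in the picture. A call takes as long as a camera call. They do not tell look-alikes from the thing itself.
- models.boxes_of(camera, thing): "point" ([x, y, z] in m, in the coordinates of the camera as it stood for that picture, good to about 4 mm: the middle of the surface that is visible of it).
The state is a dict: "clock": time; "joint_pos": joint angles; "joint_velocities": joint speeds; "tau": joint torques, N m; "position": TCP position; "ee_rot": TCP orientation; "ft_force": force on the tool from outside, world axes, zero at the start; "torque": the same for the moment, N m; "grip_width": opening from 0.0 (shut) to 1.0 (fully open).
Only numpy, scipy, OpenCV 4.12 (cv2) and the standard library are available. Lean on these libraries where they do the work, as an engineer would, in place of code of your own. Each camera call takes 0.05 s, during which the arm holds its last target. There are 200 camera calls.

TASK

Weigh the top sorting tray by taking it off the stack: on the scale's indicator press the large key (on) all the way down and let it come up, then press the smallest key (zero) in the same way, leaving the middle key alone. Then peel the top tray off the clinging stack by its upright ear, raising that corner first by about 3 cm or more while the opposite end stays down in the stack, so that the other trays stay where they are on the scale. Finish while still holding the tray, level and at rest, at least ten centimetres above where it sat; do not put it down, and leave the mug, the stone and the loupe near the scale alone.

Things in the scene. Friction and masses are not known exactly. Their poses are not given: they have to be found in the camera images.
- scale: bench scale, fixed to the table: grey housing 200x200 mm, 28 mm high, with a round steel pan 196 mm across whose top is 40 mm above the table. Origin on the table under the pan's centre, z up
- indicator: the scale's separate indicator, fixed: flat grey box 85x170 mm, 18 mm high, with a raised display along its back edge (top about 42 mm up) and three round grey spring keys in a row in front of the display, in black housings. Origin at the centre of its underside; +x points to the display, the row runs along y: large key at y = +52 mm, middle key at 0, smallest key at -52 mm. It stands to the left or the right of the scale, the mug on the other side
- key_on (a joint): travel of the large key (30 mm across), m: 0 up, 0.006 fully down; springs back; 4 N fully down; pressed counts from 0.004
- key_on_top (a point): centre of the large key's top face
- key_unit (a joint): travel of the middle key (22 mm across), m: 0 up, 0.006 down; must stay up
- key_zero (a joint): travel of the smallest key (16 mm across), m: 0 up, 0.006 fully down; springs back; 4 N fully down; pressed counts from 0.004
- key_zero_top (a point): centre of the smallest key's top face
- stack: the lower three white trays, nested and fixed together as one loose block, 150x104 mm, 30 mm high to its rim, 0.45 kg, standing on the pan. Origin at the centre of its underside, z up, x along the long side with +x away from the robot (yawed).
- left_clip (a point): tip of the left of two springy rubber-tipped clips on the stack (stack frame x = 45, y = +57 and -57, z = 26 mm); they press on the outside of the top tray's skirts and together hold it with more than the lower block weighs (about 8 N), so lifted level it would take the whole stack along. Turned up about its far (+x) edge, the tray leaves the clips at about 0.15 rad; 0.3 rad is well clear and raises the ear 40 mm
- tray: the top tray, white formed plastic, 150 mm (x) by 114 mm (y), 0.06 kg, nested in the stack with its axes parallel to the stack's. Origin at the centre of its rim's underside, 30 mm above the stack's origin when nested; rim 3 mm thick, basin 18 mm deep below the rim, skirts 8 mm down along the long sides. Its far edge, about which it tips up, is x = +75 mm, z = 0
- tray_ear (a point): grip point on the tray's upright ear, a fin standing on the near left corner (tray frame x = -60, y = +42 mm): 6 mm thick (along tray y), 26 mm long (along tray x), rising from the rim's top (z = 3 mm) to z = 37 mm; this point is at z = 26 mm, mid-thickness.
- tray_far (a point): the corner of the tray's rim opposite the ear, underside (tray frame x = +72, y = -54, z = 0)
- mug: bystander: white mug, 92x127x95 mm, origin at the centre of its underside
- stone: bystander: brown amber stone, 36x66x16 mm, origin at the centre of its underside
- lens: bystander: small folding loupe, 29x39x16 mm, origin at the centre of its underside
Mind the look-alikes: they are no part of the job. What is shaped like the stack but blue or purple is not meant. Leave any turquoise look-alike of the tray alone.

How it is judged:
By the outcome, as a careful person would: the job done as asked, in the order asked, and still so for the second after the job is handed in, while the arm keeps its last pose, push and grip.
It also fails if it takes over 58 s, if anything falls off the work surface, if the arm or the gripper's body presses on something with over 40 N, if the wrist force passes 120 N, or if a joint passes its speed limit or range.

## Working session

There is one attempt and no reset: what is moved stays moved. The work goes in short steps, Python scripts to look and compute and a tool call to move; the robot and the scene stay as the last step left them, time stands still between calls to the robot, and variables do not carry over. Pictures are saved under pics/ and viewed, about 8 in all and at most 12, crops included, and the job is handed in when it is done.

Besides the shell and the picture viewer there is one more tool, called after "Call:" by a JSON object that holds its "op" and its "data". servo_tool: Moves the arm, as the interface text tells. Its arguments: {"type":"object","properties":{"motion":{"type":"array"},"grip_force":{"type":"number"}},"required":["motion"]}

```bash
mkdir -p pics; cat > h.py <<'E'
import numpy as np, cv2
from workcell import monitor, eyes, ticket, models
from scipy.spatial.transform import Rotation as R
def T_wc(name,obs=None):
    i=eyes.camera_info(name)
    if name=='wrist':
        o=obs or monitor.get_obs(); T=np.eye(4); T[:3,:3]=R.from_quat(o['ee_rot']).as_matrix(); T[:3,3]=o['position']
        return T@np.array(i['tool_from_camera'])
    return np.linalg.inv(np.array(i['extrinsics']))
def shot(name,fn=None):
    T=T_wc(name); p,d=eyes.camera(name)
    if fn: cv2.imwrite('pics/'+fn,p)
    return p,d,T,np.array(eyes.camera_info(name)['intrinsics'])
def pix(K,T,P):
    q=np.linalg.inv(T)@np.append(P,1); q=K@q[:3]; return q[:2]/q[2]
def cloud(d,K,T):
    v,u=np.mgrid[:d.shape[0],:d.shape[1]]
    P=np.stack([(u-K[0,2])/K[0,0]*d,(v-K[1,2])/K[1,1]*d,d],-1)
    return P@T[:3,:3].T+T[:3,3]
E
python3 - <<'E'
from h import *
for c in ['top','side']:
    p,d,T,K=shot(c,c+'1.png')
    for t in ['scale','indicator','key_on_top','key_on','key_zero_top','key_unit','stack','left_clip','tray','tray_ear','tray_far','mug','stone','lens']:
        for r in models.boxes_of(c,t)[:3]:
            P=(T@np.append(r['point'],1))[:3]
            print(c,t,round(r['confidence'],2),P.round(3),pix(K,T,P).round(0))
print(monitor.get_obs())
E
```

```text
top scale 0.87 [0.536 0.034 0.039] [334. 200.]
top indicator 0.66 [0.506 0.272 0.031] [255. 211.]
top key_on_top 0.51 [0.495 0.327 0.042] [236. 216.]
top key_on 0.52 [0.5   0.326 0.037] [236. 214.]
top key_zero_top 0.37 [0.621 0.024 0.069] [337. 170.]
top key_unit 0.57 [0.491 0.28  0.04 ] [252. 216.]
top stack 0.9 [0.333 0.314 0.007] [243. 269.]
top stack 0.76 [ 0.327 -0.193  0.006] [410. 269.]
top left_clip 0.95 [0.332 0.314 0.011] [242. 270.]
top left_clip 0.73 [ 0.328 -0.198  0.006] [412. 268.]
top tray 0.82 [0.574 0.049 0.065] [329. 187.]
top tray 0.68 [0.53  0.514 0.02 ] [176. 205.]
top tray_ear 0.8 [0.572 0.048 0.072] [329. 187.]
top tray_ear 0.63 [0.53  0.52  0.019] [174. 205.]
top tray_far 0.98 [0.57  0.047 0.076] [329. 188.]
top tray_far 0.95 [0.534 0.515 0.019] [176. 204.]
top tray_far 0.19 [0.618 0.02  0.07 ] [338. 171.]
top mug 0.68 [ 0.52  -0.306  0.058] [451. 203.]
top stone 0.57 [0.653 0.249 0.015] [263. 163.]
top lens 0.53 [ 0.646 -0.246  0.018] [426. 163.]
side scale 0.67 [ 0.534 -0.024  0.03 ] [331. 228.]
side indicator 0.56 [0.518 0.227 0.032] [308. 201.]
side key_
[... 672 characters left out ...]
array([ 1.11842093,  0.33222429, -0.06470342,  1.46008176,  0.02159393,
        1.34990887, -0.08848521]), 'joint_velocities': array([-4.87462935e-05, -9.06364290e-04,  2.49004520e-04, -1.49226916e-03,
        2.91205132e-03,  1.40510903e-03, -1.27989428e-05]), 'tau': array([-1.81622445e-04, -6.25229001e+01,  4.90201986e-02, -3.91831291e+01,
        1.64525706e-02,  1.84588673e-03, -6.70476675e-05]), 'position': array([ 0.26044758, -0.56817561,  0.23133107]), 'ee_rot': array([ 8.41630681e-01, -5.40053512e-01,  3.69831605e-05,  8.00600284e-06]), 'ft_force': array([-0.57524826,  0.67472104, -0.49566159]), 'torque': array([-0.03596934, -0.04525435,  0.0253055 ]), 'grip_width': 1.00098272258307}
```

```bash
python3 - <<'E'
import cv2,numpy as np
p=cv2.imread('pics/top1.png')[130:300,150:470]
cv2.imwrite('pics/c1.png',cv2.resize(p,(800,425),interpolation=cv2.INTER_CUBIC))
p=cv2.imread('pics/top1.png')[150:250,220:380]
cv2.imwrite('pics/c2.png',cv2.resize(p,(800,500),interpolation=cv2.INTER_CUBIC))
E
```

```text
(no output)
```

View pics/c1.png

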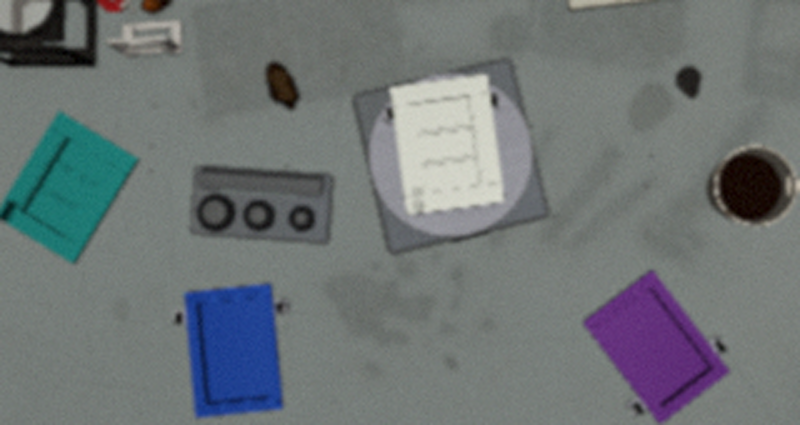

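View pics/c2.png

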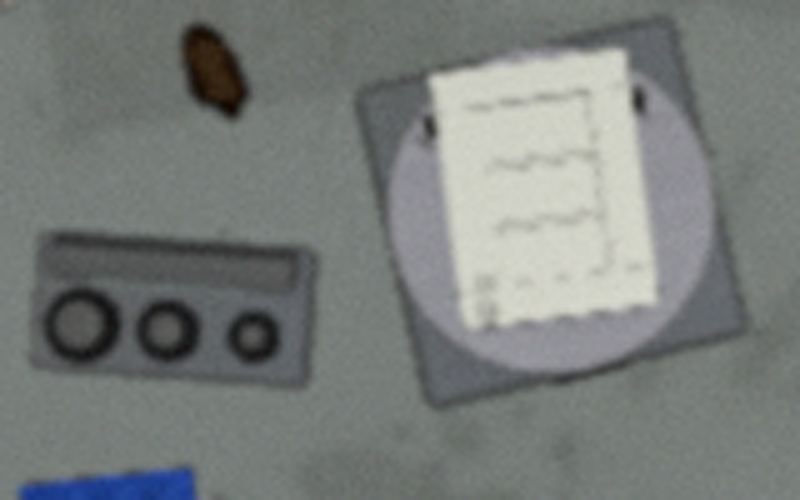

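```bash
cat >> h.py <<'E'
def goto(P,yaw=None,quat=None,base=None):
    """shift & rotvec(deg) from current pose to tool at P pointing down with tool x at world yaw"""
    o=monitor.get_obs(); R0=R.from_quat(o['ee_rot'])
    if quat is None:
        c,s=np.cos(yaw),np.sin(yaw); quat=R.from_matrix(np.array([[c,s,0],[s,-c,0],[0,0,-1.]])).as_quat()
    t=R0.inv().apply(np.array(P)-o['position']); r=(R0.inv()*R.from_quat(quat)).as_rotvec(degrees=True)
    print('shift',t.round(4),'turn',r.round(1)); return t,r
E
python3 - <<'E'
from h import *
print(eyes.camera_info('wrist'))
p,d,T,K=shot('top'); C=cloud(d,K,T)
for n,(u,v) in dict(on=(236.4,215),unit=(253.6,216.2),zero=(270.8,217.4),ear=(316.8,209),clipL=(306,175.5),clipR=(347.7,170),corners0=(306.5,164.5),c1=(345,160),c2=(351,210),c3=(313.5,215.5)).items():
    a=C[int(v)-1:int(v)+2,int(u)-1:int(u)+2].reshape(-1,3); print(n,np.median(a,0).round(3), a[:,2].round(3).max())
o=monitor.get_obs(); print(R.from_quat(o['ee_rot']).as_matrix().round(2))
for y in (-90,90,0): goto([0.47,0.2,0.33],np.radians(y))
E
```

```text
{'intrinsics': array([[308.00312014,   0.        , 319.50380312],
       [  0.        , 308.00312014, 201.5633604 ],
       [  0.        ,   0.        ,   1.        ]]), 'tool_from_camera': array([[ 9.99999746e-01, -4.86525267e-04, -5.20980363e-04,
         3.31318199e-04],
       [ 6.25024957e-04,  9.49863259e-01,  3.12664994e-01,
        -8.05803775e-02],
       [ 3.42740686e-04, -3.12665240e-01,  9.49863322e-01,
        -1.42682685e-01],
       [ 0.00000000e+00,  0.00000000e+00,  0.00000000e+00,
         1.00000000e+00]])}
on [0.496 0.326 0.04 ] 0.042
unit [0.493 0.275 0.041] 0.043
zero [0.489 0.225 0.042] 0.046
ear [0.507 0.086 0.104] 0.107
clipL [0.609 0.115 0.071] 0.074
clipR [ 0.622 -0.005  0.067] 0.073
corners0 [0.648 0.116 0.024] 0.074
c1 [ 0.657 -0.002  0.028] 0.076
c2 [ 0.504 -0.015  0.045] 0.074
c3 [0.492 0.096 0.069] 0.073
[[ 0.42 -0.91  0.  ]
 [-0.91 -0.42 -0.  ]
 [ 0.   -0.   -1.  ]]
shift [-0.611  -0.5106 -0.0987] turn [-0.  -0.  24.6]
shift [-0.611  -0.5106 -0.0987] turn [   0.    -0.  -155.4]
shift [-0.611  -0.5106 -0.0987] turn [  0.   -0.  -65.4]
```

Candidates (top picture): the white tray on the scale at (329,188), turquoise tray at (177,205), blue stack at (243,269) and purple stack at (410,269). I choose the white one on the steel pan. The crop shows its ear near-left at about (317,209). The keys are large (236,215), middle (254,216) and small (271,217).

```bash
python3 -c "
from h import *
goto([0.53,0.2,0.25],np.radians(-83))"
```

```text
shift [-0.586  -0.5651 -0.0187] turn [-0.  -0.  17.6]
```

Call:
{"op": "servo_tool", "data": {"motion": [[0, -0.03, -0.029, -0.01, 0, 0, 1], [0, -0.06, -0.058, -0.019, 0, 0, 2], [0, -0.1, -0.096, -0.019, 0, 0, 3], [0, -0.14, -0.135, -0.019, 0, 0, 4.2], [0, -0.18, -0.174, -0.019, 0, 0, 5.4], [0, -0.22, -0.212, -0.019, 0, 0, 6.6], [0, -0.26, -0.251, -0.019, 0, 0, 7.8], [0, -0.3, -0.289, -0.019, 0, 0, 9], [0, -0.34, -0.328, -0.019, 0, 0, 10.2], [0, -0.38, -0.366, -0.019, 0, 0, 11.4], [0, -0.42, -0.405, -0.019, 0, 0, 12.6], [0, -0.46, -0.444, -0.019, 0, 0, 13.8], [0, -0.5, -0.482, -0.019, 0, 0, 15], [0, -0.54, -0.521, -0.019, 0, 0, 16.2], [0, -0.57, -0.55, -0.019, 0, 0, 17], [0, -0.586, -0.565, -0.019, 0, 0, 17.6], [0, -0.586, -0.565, -0.019, 0, 0, 17.6], [0, -0.586, -0.565, -0.019, 0, 0, 17.6]]}}

```text
clock: 3.8
position: [0.5299, 0.1991, 0.2502]
ee_rot: [0.749, -0.663, 0.0, 0.0]
ft_force: [-0.0, -1.3, 0.3]
grip_width: 0.001
```

```bash
python3 - <<'E'
from h import *
o=monitor.get_obs(); print(o['clock'],o['position'],R.from_quat(o['ee_rot']).as_euler('xyz'),o['joint_pos'].round(2),o['grip_width'],np.abs(o['joint_velocities']).max())
p,d,T,K=shot('wrist','w1.png'); np.savez('w1.npz',d=d,T=T,K=K)
for t in ['key_on_top','key_zero_top','key_unit','tray_ear','tray_far','left_clip','tray','stack']:
    for r in models.boxes_of('wrist',t)[:2]:
        P=(T@np.append(r['point'],1))[:3]
        print(t,round(r['confidence'],2),P.round(3),pix(K,T,P).round(0))
cv2.imwrite('pics/w1b.png',cv2.resize(p,(800,500)))
E
```

```text
3.8 [0.52990198 0.19907088 0.25023142] [ 3.14146799e+00 -6.36827920e-04 -1.44874345e+00] [ 0.23  0.29 -0.8   1.56  0.21  1.39 -2.04] 0.0008313769591270853 0.012315809823451927
key_on_top 0.61 [0.492 0.33  0.039] [206. 191.]
key_zero_top 0.62 [0.492 0.224 0.04 ] [295. 201.]
key_unit 0.75 [0.495 0.28  0.041] [249. 193.]
tray_ear 0.63 [0.583 0.043 0.069] [474. 148.]
tray_ear 0.62 [0.65  0.248 0.012] [289.  58.]
tray_far 0.93 [0.538 0.518 0.02 ] [ 53. 130.]
tray_far 0.8 [0.579 0.046 0.077] [473. 151.]
left_clip 0.95 [0.614 0.118 0.071] [410. 107.]
left_clip 0.8 [0.367 0.322 0.021] [216. 274.]
tray 0.94 [0.537 0.521 0.02 ] [ 51. 131.]
tray 0.62 [0.652 0.248 0.012] [289.  56.]
stack 0.96 [0.364 0.324 0.02 ] [215. 275.]
stack 0.91 [ 0.328 -0.203  0.02 ] [572. 334.]
```

View pics/w1b.png

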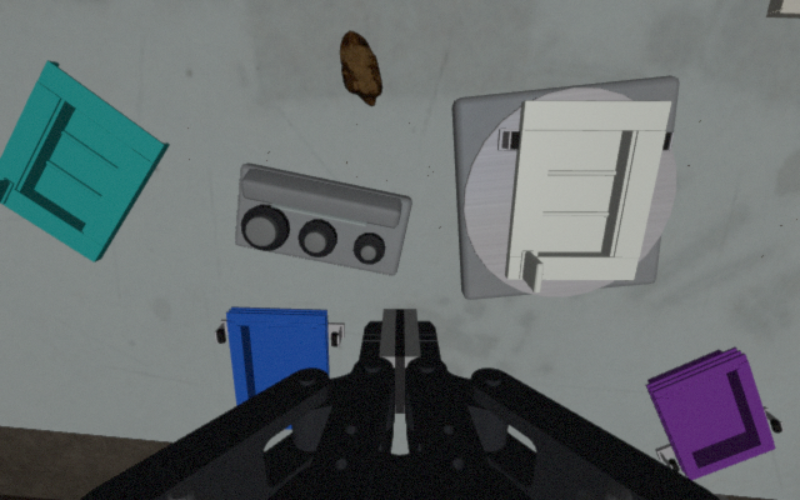

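The wrist view shows the indicator's keys at about (265,228), (317,238) and (370,248) in the scaled picture. The ear is at about (533,270) on the white tray's near-left corner.

```bash
python3 - <<'E'
from h import *
z=np.load('w1.npz'); d,T,K=z['d'],z['T'],z['K']; C=cloud(d,K,T); p=cv2.imread('pics/w1.png')
g=cv2.medianBlur(cv2.cvtColor(p,cv2.COLOR_BGR2GRAY),3)
for n,(u,v) in dict(on=(212,183),unit=(254,190),zero=(296,199)).items():
    # key top: connected brighter blob
    w=14; s=g[v-w:v+w+1,u-w:u+w+1]; t=(int(g[v-2:v+3,u-2:u+3].mean())+int(s.min()))//2
    _,lab,st,ce=cv2.connectedComponentsWithStats((s>t).astype(np.uint8),connectivity=4)
    l=lab[w,w]; m=lab==l; c=ce[l]+[u-w,v-w]; zz=C[v-w:v+w+1,u-w:u+w+1][m]
    print(n,c.round(1),st[l],np.median(zz[:,2]).round(4),((zz.min(0)+zz.max(0))/2).round(4),zz.mean(0).round(4))
# ear: points above rim
x,y,h=C[...,0],C[...,1],C[...,2]
m=(h>0.095)&(h<0.12)&(abs(x-.5)<.06)&(abs(y-.08)<.06)
q=C[m]; print('ear',len(q),q.mean(0),q.min(0),q.max(0)); q=q[q[:,2]>np.percentile(q[:,2],80)-.003]
c,s,a=cv2.minAreaRect((q[:,:2]*1000).astype(np.float32)); print(c,s,a,np.median(q[:,2]))
m=(h>0.068)&(h<0.077)&(abs(x-.58)<.12)&(abs(y-.05)<.09)
q=C[m]; print('rim',len(q),np.median(q[:,2])); r=cv2.minAreaRect((q[:,:2]*1000).astype(np.float32)); print(r); print(cv2.boxPoints(r))
E
```

```text
on [208.5 184.9] [  0   5  23  23 435] 0.0399 [0.5459 0.2745 0.2118] [0.4998 0.3271 0.0416]
unit [251.6 193.5] [  4  10  17  16 222] 0.0399 [0.5461 0.248  0.2116] [0.4953 0.2761 0.0415]
zero [294.3 201.9] [  7  11  12  12 115] 0.0399 [0.545  0.2201 0.2116] [0.4915 0.2246 0.0428]
ear 241 [0.50947846 0.08565415 0.10390071] [0.49577734 0.08032358 0.09511383] [0.52120808 0.08843302 0.10864779]
(508.4300537109375, 84.36541748046875) (24.408092498779297, 6.066958427429199) 5.898287773132324 0.10673230549339169
rim 9837 0.07307533004494438
((572.6600341796875, 49.27113723754883), (149.7567596435547, 133.23268127441406), 6.804630279541016)
[[490.4161   106.546326]
 [506.20212  -25.747856]
 [654.90393   -8.004051]
 [639.1179   124.29013 ]]
```

```bash
python3 - <<'E'
from h import *
z=np.load('w1.npz'); T,K=z['T'],z['K']
for c in [(208.5,184.9),(251.6,193.5),(294.3,201.9)]:
    r=T[:3,:3]@np.linalg.solve(K,[*c,1]); P=T[:3,3]+r*(0.0399-T[2,3])/r[2]; print(P.round(4)); goto([P[0],P[1],.0399],np.radians(-83))
E
```

```text
[0.4993 0.3277 0.0399]
shift [-0.1308  0.0148  0.2105] turn [-0. -0.  0.]
[0.4948 0.2764 0.0399]
shift [-0.0804  0.0255  0.2105] turn [-0. -0.  0.]
[0.4905 0.2247 0.0399]
shift [-0.0296  0.0361  0.2105] turn [-0. -0.  0.]
```

```bash
python3 - <<'E'
from h import *
z=np.load('w1.npz'); d,T,K=z['d'],z['T'],z['K']; C=cloud(d,K,T)
for P in ([.4993,.3277],[.4905,.2247]):
    r=np.hypot(C[...,0]-P[0],C[...,1]-P[1])
    for a in range(0,30,2):
        m=(r>=a/1e3)&(r<(a+2)/1e3)&(d>0); print(a,np.percentile(C[m][:,2],[10,50,90]).round(4) if m.any() else '')
E
```

```text
0 [0.0397 0.0408 0.0411]
2 [0.0393 0.0402 0.0412]
4 [0.0391 0.04   0.0411]
6 [0.0391 0.04   0.0407]
8 [0.0392 0.0401 0.0412]
10 [0.0391 0.0399 0.0409]
12 [0.0331 0.0396 0.0407]
14 [0.0294 0.0312 0.0389]
16 [0.0291 0.03   0.0313]
18 [0.0293 0.0303 0.0312]
20 [0.0215 0.0296 0.0309]
22 [0.0177 0.0231 0.0297]
24 [0.0173 0.0182 0.0191]
26 [0.017  0.0182 0.0197]
28 [0.0172 0.0183 0.0356]
0 [0.0395 0.0402 0.0411]
2 [0.0397 0.0404 0.0415]
4 [0.0388 0.0397 0.0408]
6 [0.0304 0.0379 0.0403]
8 [0.0291 0.0302 0.0312]
10 [0.029  0.0301 0.0309]
12 [0.0293 0.0302 0.0311]
14 [0.0183 0.0285 0.0303]
16 [0.0171 0.0181 0.0195]
18 [0.0173 0.018  0.019 ]
20 [0.0172 0.0182 0.0191]
22 [0.0171 0.0181 0.0191]
24 [0.017  0.018  0.0191]
26 [0.0171 0.0186 0.3166]
28 [0.0186 0.3091 0.3165]
```

Call:
{"op": "servo_tool", "data": {"motion": [[0, -0.04, 0.005, 0.03, 0, 0, 0], [0, -0.085, 0.01, 0.08, 0, 0, 0], [0, -0.125, 0.014, 0.13, 0, 0, 0], [0, -0.131, 0.015, 0.165, 0, 0, 0], [0, -0.131, 0.015, 0.185, 0, 0, 0], [0, -0.131, 0.015, 0.195, 0, 0, 0], [0, -0.131, 0.015, 0.195, 0, 0, 0], [0, -0.131, 0.015, 0.195, 0, 0, 0]]}}

```text
clock: 5.25
position: [0.5001, 0.328, 0.0567]
ee_rot: [0.749, -0.663, 0.001, -0.001]
ft_force: [-0.4, -0.4, 0.4]
grip_width: -0.001
```

Call:
{"op": "servo_tool", "data": {"motion": [[0, 0.0, 0.0, 0.006, 0, 0, 0], [0, 0.0, 0, 0.012, 0, 0, 0], [0, 0.0, 0, 0.016, 0, 0, 0], [0, 0, 0, 0.019, 0, 0, 0], [0, 0, 0, 0.021, 0, 0, 0], [0, 0, 0, 0.021, 0, 0, 0], [0, 0, 0, 0.021, 0, 0, 0]]}}

```text
clock: 6.12
position: [0.499, 0.328, 0.0344]
ee_rot: [0.749, -0.662, 0.0, 0.0]
ft_force: [-1.5, -2.3, 3.7]
grip_width: 0.0
```

Call:
{"op": "servo_tool", "data": {"motion": [[0, 0, 0, 0.001, 0, 0, 0], [0, 0, 0, 0.002, 0, 0, 0], [0, 0, 0, 0.002, 0, 0, 0], [0, 0, 0, 0.002, 0, 0, 0]]}}

```text
clock: 6.62
position: [0.4991, 0.3282, 0.0339]
ee_rot: [0.749, -0.662, 0.001, 0.0]
ft_force: [-7.7, -7.2, 20.3]
grip_width: 0.001
```

Call:
{"op": "servo_tool", "data": {"motion": [[0, 0, 0, -0.01, 0, 0, 0], [0, 0, 0, -0.03, 0, 0, 0], [0, 0, 0, -0.04, 0, 0, 0], [0, 0.02, 0.004, -0.04, 0, 0, 0], [0, 0.055, 0.012, -0.04, 0, 0, 0], [0, 0.09, 0.019, -0.04, 0, 0, 0], [0, 0.101, 0.0215, -0.035, 0, 0, 0], [0, 0.101, 0.0215, -0.023, 0, 0, 0], [0, 0.101, 0.0215, -0.023, 0, 0, 0], [0, 0.101, 0.0215, -0.023, 0, 0, 0]]}}

```text
clock: 7.88
position: [0.4897, 0.2266, 0.0552]
ee_rot: [0.75, -0.662, -0.0, -0.0]
ft_force: [-0.8, 0.3, 0.8]
grip_width: -0.001
```

Call:
{"op": "servo_tool", "data": {"motion": [[0, 0.002, 0.0, 0.006, 0, 0, 0], [0, 0.002, 0, 0.012, 0, 0, 0], [0, 0.002, 0, 0.016, 0, 0, 0], [0, 0.002, 0, 0.019, 0, 0, 0], [0, 0.002, 0, 0.021, 0, 0, 0], [0, 0.002, 0, 0.022, 0, 0, 0], [0, 0.002, 0, 0.022, 0, 0, 0], [0, 0.002, 0, 0.022, 0, 0, 0]]}}

```text
clock: 8.88
position: [0.4902, 0.2232, 0.034]
ee_rot: [0.749, -0.662, 0.0, 0.0]
ft_force: [-5.4, -3.0, 11.9]
grip_width: -0.001
```

Call:
{"op": "servo_tool", "data": {"motion": [[0, 0, 0, -0.01, 0, 0, 0], [0, 0, 0, -0.04, 0, 0, 0], [0.5, 0, 0, -0.09, 0, 0, 0], [0.5, 0.03, -0.003, -0.13, 0, 0, 0], [0.5, 0.06, -0.006, -0.15, 0, 0, 0], [0.5, 0.1, -0.006, -0.15, 0, 0, 0], [0.5, 0.13, -0.006, -0.15, 0, 0, 0], [0.5, 0.135, -0.006, -0.15, 0, 0, 0.7], [0.5, 0.135, -0.006, -0.15, 0, 0, 0.7], [0.5, 0.135, -0.006, -0.15, 0, 0, 0.7]]}}

```text
clock: 10.12
position: [0.5125, 0.0915, 0.1835]
ee_rot: [0.746, -0.666, -0.0, -0.0]
ft_force: [-0.4, 0.4, 0.3]
grip_width: 0.5
```

```bash
python3 - <<'E'
from h import *
o=monitor.get_obs(); print(o['clock'],o['position'],o['joint_pos'].round(2),o['grip_width'])
p,d,T,K=shot('wrist','w2.png'); C=cloud(d,K,T); h=C[...,2]
m=(h>0.09)&(h<0.112)&(np.hypot(C[...,0]-.508,C[...,1]-.085)<.03)&(d>0)
q=C[m]; print(len(q)); q=q[q[:,2]>np.percentile(q[:,2],80)-.003]
print(cv2.minAreaRect((q[:,:2]*1000).astype(np.float32)),q[:,2].max())
m=(h>0.068)&(h<0.077)&(abs(C[...,0]-.58)<.12)&(abs(C[...,1]-.05)<.09)
print(cv2.minAreaRect((C[m][:,:2]*1000).astype(np.float32)))
goto([.5084,.0844,.079],np.radians(-83.7))
E
```

```text
10.125 [0.51251126 0.09149849 0.18345238] [ 0.45  0.22 -0.79  1.77  0.16  1.22 -1.85] 0.5001178267731323
291
((508.22845458984375, 84.02374267578125), (25.268442153930664, 5.482728958129883), 7.07932710647583) 0.1085581647710914
((572.5905151367188, 48.7939567565918), (150.08682250976562, 132.509033203125), 6.813807487487793)
shift [0.0066 0.0049 0.1044] turn [-0.   0.   0.1]
```

View pics/w2.png

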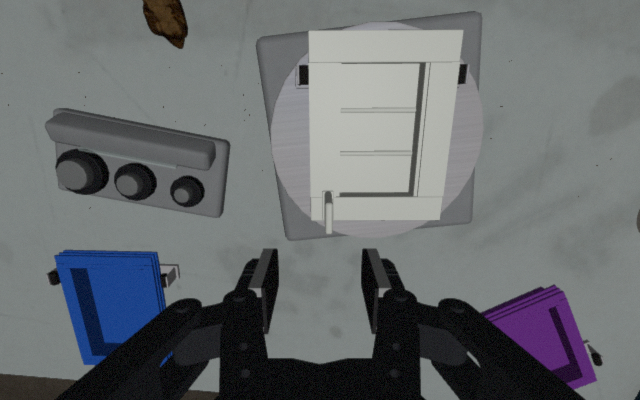

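The keys are all up, and the ear is at about (329,215), between and ahead of the open fingers; the depth cloud puts it at (0.508, 0.084). Descending.

Call:
{"op": "servo_tool", "data": {"motion": [[0.5, 0.0066, 0.005, 0.02, 0, 0, 0], [0.5, 0.0066, 0.005, 0.055, 0, 0, 0], [0.5, 0.0066, 0.005, 0.085, 0, 0, 0], [0.5, 0.0066, 0.005, 0.1, 0, 0, 0], [0.5, 0.0066, 0.005, 0.104, 0, 0, 0], [0.5, 0.0066, 0.005, 0.104, 0, 0, 0], [0.5, 0.0066, 0.005, 0.104, 0, 0, 0]], "grip_force": 60}}

```text
clock: 11.05
position: [0.5091, 0.0831, 0.0803]
ee_rot: [0.745, -0.667, 0.001, -0.001]
ft_force: [0.3, -0.9, 0.5]
grip_width: 0.498
```

```bash
python3 -c "
from h import *
print(monitor.get_obs()['joint_pos'].round(2))
goto([.5083,.0842,.079],np.radians(-83.3))"
```

```text
[ 0.41  0.33 -0.76  1.89  0.26  1.02 -1.91]
shift [-0.0012  0.0007  0.0013] turn [-0.1 -0.  -0.4]
```

Call:
{"op": "servo_tool", "data": {"motion": [[0.3, -0.0012, 0.0007, 0.0005, 0, 0, -0.4], [0.15, -0.0012, 0.0007, 0.0005, 0, 0, -0.4], [0, -0.0012, 0.0007, 0.0005, 0, 0, -0.4], [0, -0.0012, 0.0007, 0.0005, 0, 0, -0.4], [0, -0.0012, 0.0007, 0.0005, 0, 0, -0.4], [0, -0.0012, 0.0007, 0.0005, 0, 0, -0.4], [0, -0.0012, 0.0007, 0.0005, 0, 0, -0.4]], "grip_force": 60}}

```text
clock: 11.92
position: [0.5078, 0.0841, 0.0791]
ee_rot: [0.747, -0.664, 0.0, -0.0]
ft_force: [-2.0, -0.6, 4.7]
grip_width: 0.059
```

Call:
{"op": "servo_tool", "data": {"motion": [[0, 0, -0.0003, -0.0034, -1.43, 0, 0], [0, 0, -0.0006, -0.0067, -2.86, 0, 0], [0, 0, -0.001, -0.01, -4.3, 0, 0], [0, 0, -0.0016, -0.0134, -5.73, 0, 0], [0, 0, -0.0016, -0.0134, -5.73, 0, 0]]}}

```text
clock: 12.55
position: [0.5095, 0.0843, 0.0922]
ee_rot: [0.746, -0.664, -0.034, 0.038]
ft_force: [-1.4, 0.2, 1.8]
grip_width: 0.057
```

```bash
python3 -c "
from h import *
o=monitor.get_obs(); M=R.from_quat(o['ee_rot']).as_matrix(); print(o['joint_pos'].round(2),o['torque'].round(2),'tooltilt',M[:,2].round(3))"
```

```text
[ 0.38  0.39 -0.75  1.79  0.26  1.17 -1.91] [ 0.05  0.08 -0.1 ] tooltilt [-0.1   -0.011 -0.995]
```

Call:
{"op": "servo_tool", "data": {"motion": [[0, 0, -0.0003, -0.0034, -1.43, 0, 0], [0, 0, -0.0006, -0.0067, -2.86, 0, 0], [0, 0, -0.001, -0.01, -4.3, 0, 0], [0, 0, -0.0016, -0.0134, -5.73, 0, 0], [0, 0, -0.0022, -0.0167, -7.16, 0, 0], [0, 0, -0.0029, -0.0201, -8.59, 0, 0], [0, 0, -0.0037, -0.0234, -10.03, 0, 0], [0, 0, -0.0045, -0.0266, -11.46, 0, 0], [0, 0, -0.0054, -0.0299, -12.9, 0, 0], [0, 0, -0.0064, -0.0331, -14.32, 0, 0], [0, 0, -0.0064, -0.0331, -14.32, 0, 0], [0, 0, -0.0064, -0.0331, -14.32, 0, 0]]}}

```text
clock: 14.05
position: [0.5188, 0.0854, 0.1244]
ee_rot: [0.736, -0.654, -0.116, 0.13]
ft_force: [1.3, 0.3, -0.5]
grip_width: 0.058
```

```bash
python3 - <<'E'
from h import *
o=monitor.get_obs(); print(o['joint_pos'].round(2),o['torque'].round(2),R.from_quat(o['ee_rot']).as_matrix()[:,2].round(3))
p,d,T,K=shot('wrist','w3.png'); 
p2,d2,T2,K2=shot('side'); a=cv2.resize(p2[150:270,260:420],(640,480),interpolation=cv2.INTER_CUBIC)
cv2.imwrite('pics/s3.png',cv2.resize(np.vstack([p,a]),(436,600)))
C=cloud(d,K,T); h=C[...,2]
# tray far edge heights, stack/scale footprint
Rz=R.from_euler('z',6.8,degrees=True).as_matrix(); L=(C-[.5726,.049,.07])@Rz
for x in range(-80,85,10):
    m=(abs(L[...,0]-x/1e3)<.004)&(abs(L[...,1]+.054)<.003)&(d>0)
    m2=(abs(L[...,0]-x/1e3)<.004)&(abs(L[...,1]-.050)<.003)&(d>0)
    print(x,[np.median(L[k][:,2]).round(4) if k.any() else None for k in (m,m2)])
E
```

```text
[ 0.29  0.57 -0.7   1.53  0.26  1.52 -1.91] [ 0.07 -0.61  0.03] [-0.34  -0.04  -0.939]
-80 [None, None]
-70 [None, None]
-60 [np.float64(0.052), None]
-50 [np.float64(0.0482), np.float64(0.0475)]
-40 [np.float64(0.0446), np.float64(0.0463)]
-30 [np.float64(0.041), np.float64(0.0715)]
-20 [np.float64(0.0375), np.float64(0.0968)]
-10 [np.float64(0.0338), np.float64(0.1173)]
0 [np.float64(0.0304), np.float64(0.1297)]
10 [np.float64(0.0265), np.float64(0.0267)]
20 [np.float64(0.0231), np.float64(0.0231)]
30 [np.float64(0.0195), np.float64(0.0195)]
40 [np.float64(0.0158), np.float64(0.0159)]
50 [np.float64(0.0121), np.float64(0.0122)]
60 [np.float64(0.0087), np.float64(0.009)]
70 [None, None]
80 [None, None]
```

View pics/s3.png

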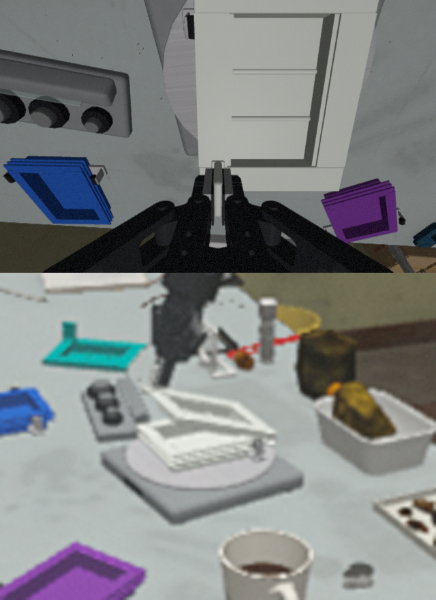

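The tray is tilted 0.35 rad, its far edge is still at nested height, and the lower trays sit on the pan. Now I lift straight up, then level.

Call:
{"op": "servo_tool", "data": {"motion": [[0, 0, 0.002, -0.0056, 0, 0, 0], [0, 0, 0.005, -0.014, 0, 0, 0], [0, 0, 0.0085, -0.0235, 0, 0, 0], [0, 0, 0.012, -0.033, 0, 0, 0], [0, 0, 0.0165, -0.045, 0, 0, 0], [0, 0, 0.021, -0.058, 0, 0, 0], [0, 0, 0.026, -0.0715, 0, 0, 0], [0, 0, 0.031, -0.085, 0, 0, 0], [0, 0, 0.036, -0.099, 2, 0, 0], [0, 0, 0.04, -0.11, 5, 0, 0], [0, 0, 0.041, -0.113, 8.5, 0, 0], [0, 0, 0.041, -0.113, 12, 0, 0], [0, 0, 0.041, -0.113, 15.5, 0, 0], [0, 0, 0.041, -0.113, 18.5, 0, 0], [0, 0, 0.041, -0.113, 20.05, 0, 0], [0, 0, 0.041, -0.113, 20.05, 0, 0], [0, 0, 0.041, -0.113, 20.05, 0, 0], [0, 0, 0.041, -0.113, 20.05, 0, 0]]}}

```text
clock: 16.4
position: [0.5192, 0.0855, 0.2445]
ee_rot: [0.747, -0.664, -0.0, 0.0]
ft_force: [0.5, 0.4, -1.5]
grip_width: 0.058
```

```bash
python3 - <<'E'
from h import *
o=monitor.get_obs(); print(o['clock'],o['position'],o['joint_pos'].round(2),np.abs(o['joint_velocities']).max().round(4),R.from_quat(o['ee_rot']).as_matrix()[:,2].round(3))
p,d,T,K=shot('wrist'); p2,d2,T2,K2=shot('side'); a=cv2.resize(p2[130:270,250:437],(640,480),interpolation=cv2.INTER_CUBIC)
cv2.imwrite('pics/s4.png',cv2.resize(np.vstack([p,a]),(436,600)))
C=cloud(d,K,T); m=(d>0)&(C[...,2]>.21)&(C[...,2]<.26)&(C[...,0]>.56)&(C[...,0]<.68)&(abs(C[...,1]-.05)<.07)
q=C[m]; 
for _ in range(4):
    A=np.c_[q[:,:2],np.ones(len(q))]; k=np.linalg.lstsq(A,q[:,2],rcond=None)[0]; r=q[:,2]-A@k; q=q[r>-.002] if _<3 else q
print('slope',k.round(4),q.min(0),q.max(0),len(q))
# stack on pan from top
p3,d3,T3,K3=shot('top')
for t in ('stack','left_clip','tray'):
    for r in models.boxes_of('side',t)[:3]: print(t,r['confidence'],(T2@np.append(r['point'],1))[:3].round(3))
E
```

```text
16.4 [0.51919522 0.08549806 0.24454017] [ 0.45  0.18 -0.78  1.67  0.13  1.35 -1.8 ] 0.0031 [-0.001  0.    -1.   ]
slope [0.0005 0.0013 0.2379] [ 0.56000162 -0.00940486  0.23612743] [0.65061788 0.11425932 0.24108857] 23722
stack 0.73 [0.573 0.05  0.066]
stack 0.66 [ 0.33  -0.197  0.025]
stack 0.64 [0.333 0.306 0.022]
left_clip 0.97 [0.572 0.054 0.065]
left_clip 0.87 [ 0.324 -0.193  0.02 ]
left_clip 0.65 [0.338 0.308 0.027]
tray 0.71 [ 0.514 -0.326  0.068]
tray 0.64 [0.59  0.063 0.235]
tray 0.63 [0.526 0.527 0.024]
```

View pics/s4.png

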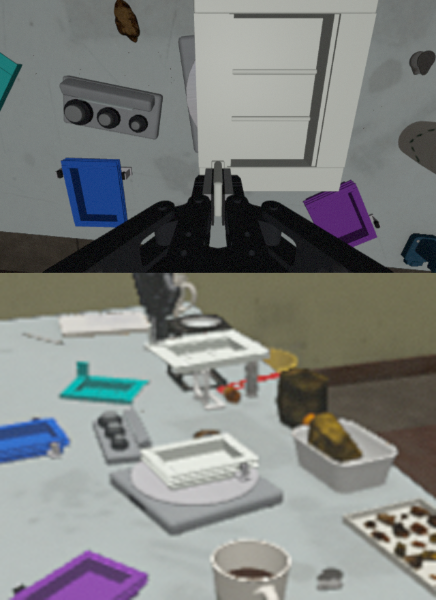

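The tray is held level about 16.5 cm above where it sat (slope about 0.001). The lower stack is still on the pan, and the arm is at rest.

```bash
python3 -c "
from h import *
print(ticket.hand_in())"
```

```text
the job is handed in; nothing more can be done
None
```

The job is done and handed in at about 17 s on the robot's clock (limit 58 s). The top tray is held level and at rest, about 16.5 cm above where it sat.

- **Keys:** I pressed the large key to its stop (about 20 N measured) and let it up, then did the same with the smallest key (about 12 N). I stayed clear of the middle key. After the presses, the pictures show all three keys up.
- **Peel:** I gripped the white tray's ear and tilted the tray 0.35 rad about its far edge, which raised the ear about 45 mm. With the tray tilted, depth showed the far edge still at its nested height. I then lifted straight up and levelled it.
- **Last checks:** The tray's slope is about 0.001 and its rim top is at 0.238 m, against 0.073 m when nested. The grip opening was steady, and the joints were nearly still at 0.003 rad/s. The lower stack is still on the pan in the side view, detected at about (0.573, 0.050). The mug, stone and loupe were not touched.
- **Disagreements:** The networks sometimes confused the mug or the turquoise look-alike with the tray, and once the stone. I rejected those using the pictures and the depth data.

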